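Unlock and start the spice grinder on the market stall

TASK

Start the spice grinder, the metal machine with the lidded glass jar: slide the child-lock cover that hides its start button fully aside, away from the machine's front, then press the button right down and let it spring back. Leave the lock open, and do not press the button on the counter scale.

Things in the scene. Friction and masses are not known exactly. Their poses are not given: they have to be found in the camera images.
- grinder: Spice grinder, fixed. Metal base 180 (its x) by 300 mm (its y), flat deck 80 mm above the counter. Origin: centre of its underside, at counter height; z up, -x is its front. A lidded glass jar, 104 mm across, stands at y = +85 mm, its top 209 mm above the counter. Start button and child-lock are at the deck's other end, round x = -25, y = -90 mm; nothing else within 115 mm.
- lock_tab (a joint): Black bridge-shaped cover over the start button, slides along grinder +x: 0 = centred over it, 0.055 m = fully aside, at its stop. Starts at 0 to 5 mm; 2 N friction; stays put. Top plate 48 (x) by 76 mm, 109 mm above the counter. On it an upright grey fin to push or pinch: 12 mm thick (x), 40 wide, top 133 mm above the counter, centre at grinder x = -9 mm + lock_tab, y = -90 mm.
- start_button (a joint): Grinder's start button, under the cover: round grey cap 36 mm across, axis at grinder x = -25, y = -90 mm, top 102 mm above the counter, in a black collar 52 mm across and 92 mm above the counter. Travel straight down: 0 = up, 0.006 m = fully down. Springs back; 1.5 N to start moving, 5 N fully down. With the lock at its stop the cover's edge is 31 mm from its axis.
- scale_button (a joint): Button of the counter scale (low white box, 210 by 200 mm, 54 mm high, with a round steel pan and a tea box on it), which stands left or right of the grinder: a bare grey cap like the grinder's, without cover, 76 mm above the counter. 0 = up, 0.006 m = down. Not to be pressed.

How it is judged:
By the outcome, as a careful person would: the job done as asked, in the order asked, and still so for the second after the job is handed in, with the robot touching nothing.
It also fails if it takes over 34 s, if anything falls off the work surface, if the arm or the gripper's body presses on something with over 40 N, if the wrist force passes 120 N, or if a joint passes its speed limit or range.

ROBOT

A 6-joint arm with a two-finger parallel gripper is mounted at the origin on the work surface. World frame = base frame: x ahead of the robot, y to its left, z up, the work surface at z = 0. Lengths are in mm, angles in rad, forces in N, time in s.
With the tool pointing down it reaches from about 325 to 925 mm from the base axis. Payload 3.1 kg.
Tool frame: the origin (TCP) lies midway between the tips of the shut fingers; the grasp point (between the pads) lies 19 mm behind it; z points along the fingers, y is the line along which they close (so a half turn about z gives the same grasp; the last joint's range is limited). The gripper opens to 85 mm and grips with 20 to 120 N. Pads are 22 mm wide; open, the fingers measure 114 mm over their backs; the gripper's body (76 mm by 85 mm) begins 54 mm behind the grasp point. The pads swing forward as they close: fully open they stand 13 mm farther back than shut.
Start: joints at [1.035, 0.217, 1.613, -0, 1.311, -0.112], TCP at [257.001, 569.728, 231.3] pointing down, gripper open.
Joint ranges: [-2.75, 2.75], [-0.78, 2.1], [0.31, 2.55], [-1.13, 4.27], [0.13, 2.63], [-2.58, 2.58]. Speed limits (rad/s): [2.79, 2.79, 3.14, 3.14, 3.14, 3.14].

INTERFACE

Orientations are given as [roll, pitch, yaw] about the fixed x, y, z axes, in that order (R = Rz(yaw) Ry(pitch) Rx(roll)).
In Python, from plant import bot gives the robot as it stands.
- The arm moves only by the tool drive_tool, never from a script. Its argument "moves" is a list of rows, each a list of 7 numbers: the finger opening in cm, from 0 to 8.54, then the shift along the world's x, y, z in cm, then the turn, a rotation vector about the world's x, y, z in rad. A call has exactly 8 rows; each row shifts and turns the commanded pose from where the row before left it; what a row does not reach is not made up. A row lasts 1/10 s, in which the tool goes at most 50 mm and 8.59 degrees, less where a joint would pass 70% of its speed; a pose out of reach is approached as far as the arm can. A call with a gripper value outside its range is refused whole. The fingers move at their own pace and stop on an object; "grip_force" is the grip in N (left out, the last holds). Time passes only in rows, so rows that do not move let the fingers close, or fill a call up. It gives the time, the measured TCP pose, the force, the opening and the grip force at its end, in the units of the state.
- bot.get_state(): the state, without advancing time (a new reading comes with each control period).
- bot.grab_frame(name): name is "scene" or "top" or "wrist"; returns the picture (480x640x3 uint8, red, green, blue); there is no depth.
- bot.camera_model(name): a dict with "fovy" (degrees; the focal length in pixels is half the picture's height over the tangent of half this angle, whatever the lens; pixels are square), "cx", "cy" (the principal point, pixels), "rvec" (rotation vector, rad) and "tvec" (3), from world to camera coordinates, as OpenCV has them. Camera axes: x right, y down, z forward; pixel columns grow to the right and rows downward; lengths in mm; the calibration is good to about 2 mm. The wrist camera is an equidistant fisheye: a pixel r from the principal point sees the ray r / f radians off the axis. A picture is of the moment at which its call begins: read the wrist's pose just before it. camera_model takes no time and is no camera call; for the wrist camera it gives the pose at the moment of the call.
- bot.hand_in(): hands the job in; it is judged then, once.
The state is a dict: "time": time; "joints": joint angles; "qd": joint speeds; "joint_torque": joint torques, N m; "tool_pos": TCP position; "ee_rot": TCP orientation; "ft_force": force on the tool from outside, world axes, zero at the start; "wrist_torque": the same for the moment, N m; "opening": finger opening in mm; "grasp_force": force on a finger pad.
Only numpy, scipy, OpenCV 4.12 (cv2) and the standard library are available. Lean on these libraries where they do the work, as an engineer would, in place of code of your own. Each camera call takes 0.05 s, during which the arm holds its last target. There are 200 camera calls.

## Working session

There is one attempt and no reset: what is moved stays moved. The work goes in short steps, Python scripts to look and compute and a tool call to move; the robot and the scene stay as the last step left them, time stands still between calls to the robot, and variables do not carry over. Pictures are saved under pics/ and viewed, at most 10 in all, crops included, and the job is handed in when it is done.

Besides the shell and the picture viewer there is one more tool, called after "Request:" as name(argument=value, ...), one argument or row to a line, values as JSON. drive_tool: Moves the arm, as the interface text tells. Its arguments: {"type":"object","properties":{"moves":{"type":"array","items":{"type":"array","items":{"type":"number"}}},"grip_force":{"type":"number"}},"required":["moves"]}

```bash
mkdir -p pics; cat > h.py <<'E'
import numpy as np,cv2
from plant import bot
def cam(n):
    m=bot.camera_model(n);R=cv2.Rodrigues(np.array(m['rvec'],float))[0];t=np.array(m['tvec'],float)
    return R,t,240/np.tan(np.radians(m['fovy'])/2),m['cx'],m['cy']
def ray(c,n,u,v):
    R,t,f,cx,cy=c;x,y=u-cx,v-cy
    if n=='wrist':
        r=np.hypot(x,y);a=r/f;d=np.array([x/r*np.sin(a),y/r*np.sin(a),np.cos(a)]) if r else np.array([0,0,1.])
    else:d=np.array([x/f,y/f,1])
    d=R.T@d
    return -R.T@t,d/np.linalg.norm(d)
def plane(c,n,u,v,z):
    o,d=ray(c,n,u,v);return o+d*(z-o[2])/d[2]
def tri(rs):
    A=sum(np.eye(3)-np.outer(d,d) for o,d in rs);b=sum((np.eye(3)-np.outer(d,d))@o for o,d in rs)
    return np.linalg.solve(A,b)
E
python3 - <<'E'
from h import *
ims=[]
for n in('scene','top'):
    im=bot.grab_frame(n)[:,:,::-1];cv2.imwrite(f'pics/{n}0.png',im)
    c=cam(n);print(n,-c[0].T@c[1],c[2:])
E
```

```text
scene [1262.08240657  122.8520461   779.4905693 ] (np.float64(495.4226675812321), 322.7193373702462, 249.66067529992358)
top [ 306.76705586  -18.30719041 1179.88771152] (np.float64(573.2147248805261), 318.9657784141425, 244.65274765989994)
```

View pics/scene0.png

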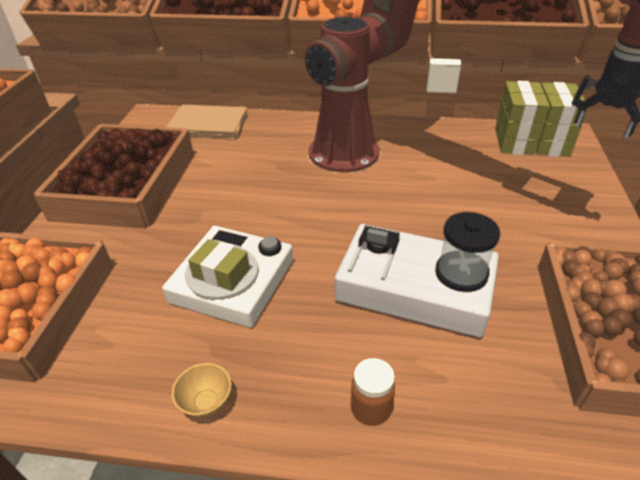

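View pics/top0.png

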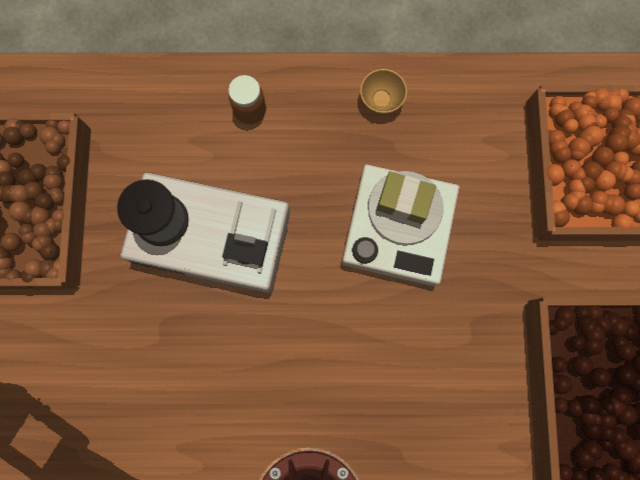

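The scene shows the grinder's white base round (415,280) with the black cover at (378,238). In the top view the base's corners are near (146,175), (288,203), (271,292), (123,258), the cover is at (246,250), the fin at (245,239), and the rails run up (+x). The scale is on the right, with its button at (365,250).

```bash
python3 - <<'E'
import cv2,numpy as np
a=cv2.resize(cv2.imread('pics/top0.png')[190:290,205:305],None,fx=4,fy=4,interpolation=cv2.INTER_CUBIC)
b=cv2.resize(cv2.imread('pics/scene0.png')[215:290,335:410],None,fx=5.334,fy=5.334,interpolation=cv2.INTER_CUBIC)[:400,:400]
cv2.imwrite('pics/z0.png',np.hstack([a,b]))
from h import *
c=cam('top')
im=cv2.imread('pics/top0.png');hsv=cv2.cvtColor(im,cv2.COLOR_BGR2HSV)
m=((hsv[...,1]<60)&(hsv[...,2]>130)).astype(np.uint8);m[:, :100]=0;m[:,310:]=0;m[:160]=0;m[320:]=0
k=max(cv2.findContours(m,0,2)[0],key=cv2.contourArea);P=cv2.approxPolyDP(cv2.convexHull(k),6,True)[:,0]
for p in P: print(p,plane(c,'top',*p,80).round())
E
```

```text
[143 175] [642. 328.  80.]
[287 203] [584.  41.  80.]
[268 287] [418.  76.  80.]
[122 257] [477. 360.  80.]
```

View pics/z0.png

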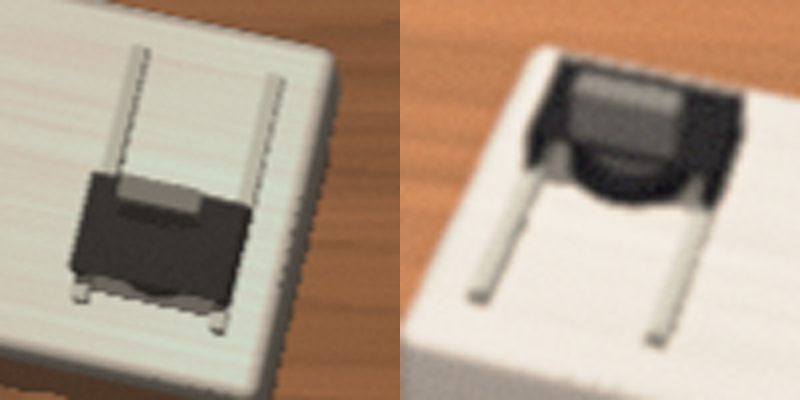

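The zoomed crop shows the fin's top centre near (159,191) in the left (top) crop and (632,92) in the right (scene) crop. The rails run along grinder +x, and the cover hides the button.

```bash
python3 - <<'E'
from h import *
t=cam('top');s=cam('scene')
def both(a,b):
    p=(205+a[0]/4-.4,190+a[1]/4-.4);q=(335+(b[0]-400)/5.334-.4,215+b[1]/5.334-.4)
    ra=ray(t,'top',*p);rb=ray(s,'scene',*q);X=tri([ra,rb])
    print(X.round(1),'gap',[np.linalg.norm(np.cross(X-o,d)).round(1) for o,d in(ra,rb)])
both((159,191),(632,92))
# plate corners top view at z=109 and rail ends
for p in((93,172),(250,205),(230,303),(72,270)): print(p,plane(t,'top',205+p[0]/4-.4,190+p[1]/4-.4,109).round())
print(bot.get_state()['joints'],bot.get_state()['tool_pos'],bot.get_state()['ee_rot'])
E
```

```text
[504.9 119.1 133.2] gap [np.float64(2.2), np.float64(2.2)]
(93, 172) [519. 152. 109.]
(250, 205) [503.  77. 109.]
(230, 303) [456.  86. 109.]
(72, 270) [472. 160. 109.]
[ 1.03479900e+00  2.17670490e-01  1.61479529e+00  2.65955119e-07
  1.31128392e+00 -1.12204019e-01] [256.61689093 569.08097901 230.09265214] [-3.13944920e+00 -2.41777031e-04  2.71779902e+00]
```

Request:
drive_tool(
  moves=[
    [0, 1.9, -4, 0, 0, 0, 0.03],
    [0, 1.9, -4, 0, 0, 0, 0.03],
    [0, 1.9, -4, 0, 0, 0, 0.03],
    [0, 1.9, -4, 0, 0, 0, 0.03],
    [0, 1.9, -4, 0, 0, 0, 0.03],
    [0, 1.9, -4, 0, 0, 0, 0.03],
    [0, 1.9, -4, 0, 0, 0, 0.03],
    [0, 1.9, -4, 0, 0, 0, 0.01],
  ],
  grip_force=30,
)

```text
time: 0.9
tool_pos: [409.1, 248.0, 230.9]
ee_rot: [-3.141, -0.0, 2.939]
ft_force: [0.2, 0.0, 0.2]
opening: 0.0
grasp_force: 0.0
```

Request:
drive_tool(
  moves=[
    [0, 1.4, -3.1, 0, 0, 0, 0],
    [0, 1.4, -3.1, 0, 0, 0, 0],
    [0, 1.4, -3.1, 0, 0, 0, 0],
    [0, 1.4, -3.1, 0, 0, 0, 0],
    [0, 0, 0, -3, 0, 0, 0],
    [0, 0, 0, -3, 0, 0, 0],
    [0, 0, 0, 0, 0, 0, 0],
    [0, 0, 0, 0, 0, 0, 0],
  ],
)

```text
time: 1.7
tool_pos: [464.2, 125.7, 170.8]
ee_rot: [-3.141, -0.002, 2.938]
ft_force: [-0.3, 0.5, 0.9]
opening: 0.1
grasp_force: 0.0
```

```bash
python3 - <<'E'
from h import *
s=bot.get_state();print(s['tool_pos'],s['ee_rot'])
c=cam('wrist');print(-c[0].T@c[1],c[2:])
a=bot.grab_frame('wrist')[:,:,::-1];cv2.imwrite('pics/w1.png',a)
# expected fin
R,t,f,cx,cy=c
for P in([504,117,133],[487,118,109]):
    p=R@np.array(P,float)+t;th=np.arctan2(np.hypot(p[0],p[1]),p[2]);k=f*th/np.hypot(p[0],p[1]);print(cx+k*p[0],cy+k*p[1])
E
```

```text
[464.23543613 125.68642083 170.77336454] [-3.14091868e+00 -2.13576534e-03  2.93787032e+00]
[393.21331677 140.556064   313.57891116] (np.float64(371.64829954431775), 315.597443859008, 236.7076362937466)
314.83238951187377 337.5118039464371
310.90139583792666 292.9835303358042
```

View pics/w1.png

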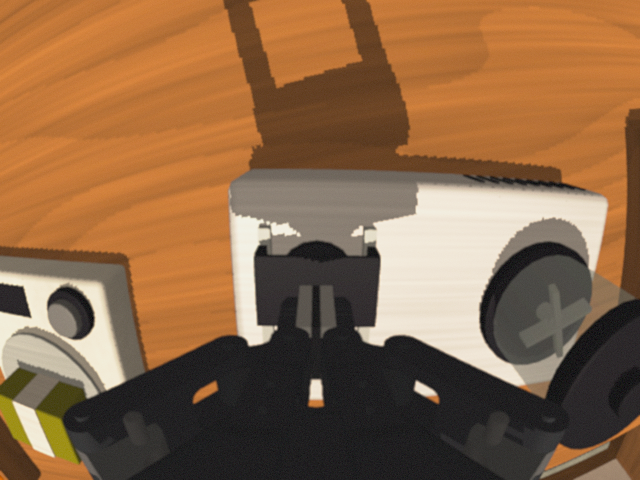

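The wrist view shows the cover square to the tool, with front corners at (255,256) and (379,256). The fingers are centred over it at about x=316, and the collar shows at (318,248).

```bash
python3 - <<'E'
from h import *
c=cam('wrist')
a,b=[plane(c,'wrist',*p,109) for p in((255,256),(379,256))]
ex=np.array([(a-b)[1],-(a-b)[0]]);
print(a,b,np.linalg.norm(a-b),np.arctan2(ex[1],ex[0]))
m=(a+b)[:2]/2;u=np.array([np.cos(-.203),np.sin(-.203)]);print('plate centre',m+24*u,'fin',m+40*u, 'wrong-sign check',ex)
E
```

```text
[458.91775197  90.57494937 109.        ] [473.73567797 162.63072755 109.        ] 73.5636194055917 2.938774941857218
plate centre [489.83390282 121.76423129] fin [505.50536139 118.53849318] wrong-sign check [-72.05577818  14.817926  ]
```

Request:
drive_tool(
  moves=[
    [0, 0, 0, -2.6, 0, 0, 0],
    [0, 0, 0, -2.6, 0, 0, 0],
    [0, 0.98, -0.2, 0, 0, 0, 0],
    [0, 0.98, -0.2, 0, 0, 0, 0],
    [0, 0.98, -0.2, 0, 0, 0, 0],
    [0, 0.98, -0.2, 0, 0, 0, 0],
    [0, 0.98, -0.2, 0, 0, 0, 0],
    [0, 0, 0, 0, 0, 0, 0],
  ],
)

```text
time: 2.55
tool_pos: [516.7, 115.4, 120.4]
ee_rot: [3.141, 0.004, 2.937]
ft_force: [-0.4, 0.2, 0.0]
opening: 0.2
grasp_force: 0.0
```

Request:
drive_tool(
  moves=[
    [0, 0.6, -0.12, 0, 0, 0, 0],
    [0, 0.6, -0.12, 0, 0, 0, 0],
    [0, 0.5, -0.1, 0, 0, 0, 0],
    [0, 0, 0, 0, 0, 0, 0],
    [0, 0, 0, 0, 0, 0, 0],
    [0, 0.2, -0.04, 0, 0, 0, 0],
    [0, 0.2, -0.04, 0, 0, 0, 0],
    [0, 0.2, -0.04, 0, 0, 0, 0],
  ],
)

```text
time: 3.35
tool_pos: [536.7, 111.2, 119.3]
ee_rot: [-3.141, -0.001, 2.938]
ft_force: [-2.2, 0.1, 1.2]
opening: 0.1
grasp_force: 1.1
```

```bash
python3 - <<'E'
from h import *
a=bot.grab_frame('wrist')[:,:,::-1];cv2.imwrite('pics/w2.png',a[140:440,140:540])
E
```

```text
(no output)
```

View pics/w2.png

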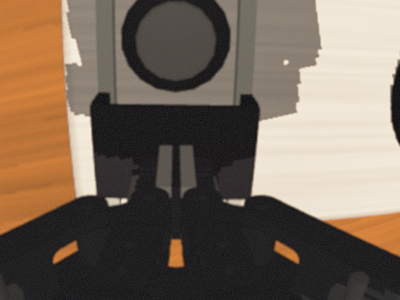

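The crop shows the button exposed at full-frame (316,179), and the cover's front edge at row about 244.

```bash
python3 - <<'E'
from h import *
c=cam('wrist');u=np.array([np.cos(-.203),np.sin(-.203)])
b=plane(c,'wrist',316,180,102)[:2];e=plane(c,'wrist',316,244,109)[:2];T=np.array(bot.get_state()['tool_pos'][:2])
print(b,e,(e-b)@u,T,(T-b)@u,(T-b)@[-u[1],u[0]])
E
```

```text
[487.61980599 121.48200822] [513.88214711 116.07683923] 26.812803141423466 [537.14206445 111.10249204] 50.59797640498223 -0.18227007090438102
```

Request:
drive_tool(
  moves=[
    [0, 0.2, -0.04, 0, 0, 0, 0],
    [0, 0.1, -0.02, 0, 0, 0, 0],
    [0, 0.1, -0.02, 0, 0, 0, 0],
    [0, 0.1, -0.02, 0, 0, 0, 0],
    [0, 0, 0, 0, 0, 0, 0],
    [0, 0, 0, 0, 0, 0, 0],
    [0, 0, 0, 0, 0, 0, 0],
    [0, 0, 0, 0, 0, 0, 0],
  ],
)

```text
time: 4.2
tool_pos: [540.9, 110.3, 119.1]
ee_rot: [-3.141, -0.003, 2.938]
ft_force: [-5.3, 1.1, 3.4]
opening: 0.1
grasp_force: 2.5
```

Request:
drive_tool(
  moves=[
    [0, 0.1, -0.02, 0, 0, 0, 0],
    [0, 0.1, -0.02, 0, 0, 0, 0],
    [0, 0, 0, 0, 0, 0, 0],
    [0, 0.1, -0.02, 0, 0, 0, 0],
    [0, 0, 0, 0, 0, 0, 0],
    [0, 0, 0, 0, 0, 0, 0],
    [0, 0, 0, 0, 0, 0, 0],
    [0, 0, 0, 0, 0, 0, 0],
  ],
)

```text
time: 5.0
tool_pos: [541.2, 110.2, 119.1]
ee_rot: [-3.14, -0.01, 2.938]
ft_force: [-13.2, 1.6, 8.6]
opening: -0.2
grasp_force: 6.0
```

```bash
python3 - <<'E'
from h import *
s=bot.get_state();c=cam('wrist');g=cv2.cvtColor(bot.grab_frame('wrist'),cv2.COLOR_RGB2GRAY)
print(s['tool_pos'],s['ft_force']);print(g[225:262,285].tolist(),g[225:262,345].tolist())
u=np.array([np.cos(-.203),np.sin(-.203)])
m=((g>45)&(g<125)).astype(np.uint8);print(g[150:230:3,316].tolist())
k=plane(c,'wrist',316,244,109)[:2];print((k-[487.6,121.5])@u)
E
```

```text
[541.15357845 110.22733113 119.07822374] [-13.20371735   1.59163603   8.61014455]
[126, 130, 129, 129, 129, 132, 133, 136, 132, 133, 131, 132, 133, 135, 134, 135, 136, 128, 102, 59, 35, 22, 27, 32, 27, 21, 29, 22, 27, 32, 26, 30, 31, 20, 26, 29, 28] [125, 129, 127, 127, 130, 129, 130, 129, 134, 134, 129, 132, 129, 133, 130, 132, 135, 138, 121, 92, 49, 31, 26, 29, 24, 29, 25, 29, 29, 26, 26, 33, 28, 30, 25, 22, 34]
[81, 79, 81, 78, 78, 79, 80, 80, 76, 78, 76, 78, 77, 75, 79, 79, 77, 79, 73, 72, 59, 31, 33, 28, 50, 130, 126]
30.85613922909788
```

The tab is at its stop: the push is blocked at 13 N and the cover's edge is 31 mm from the button axis. Next, back off and go over the button.

Request:
drive_tool(
  moves=[
    [0, -1.0, 0.2, 0, 0, 0, 0],
    [0, -1.0, 0.2, 1, 0, 0, 0],
    [0, -1.2, 0.24, 1, 0, 0, 0],
    [0, -1.2, 0.24, 0, 0, 0, 0],
    [0, -1.2, 0.24, 0, 0, 0, 0],
    [0, 0, 0, 0, 0, 0, 0],
    [0, 0, 0, 0, 0, 0, 0],
    [0, 0, 0, 0, 0, 0, 0],
  ],
)

```text
time: 5.85
tool_pos: [489.3, 120.6, 139.1]
ee_rot: [-3.142, 0.0, 2.938]
ft_force: [0.9, -0.2, -0.0]
opening: -0.2
grasp_force: 0.0
```

```bash
python3 - <<'E'
from h import *
s=bot.get_state();print(s['tool_pos'],s['ft_force'])
c=cam('top');a=bot.grab_frame('wrist')[:,:,::-1];w=cam('wrist')
b=bot.grab_frame('scene')[:,:,::-1]
z=cv2.resize(b[205:280,330:430],(400,300),interpolation=cv2.INTER_CUBIC)
cv2.imwrite('pics/w3.png',np.hstack([a[140:440,140:540],z]))
E
```

```text
[489.33328516 120.63611847 139.08374599] [ 0.94762156 -0.17497217 -0.03812494]
```

View pics/w3.png

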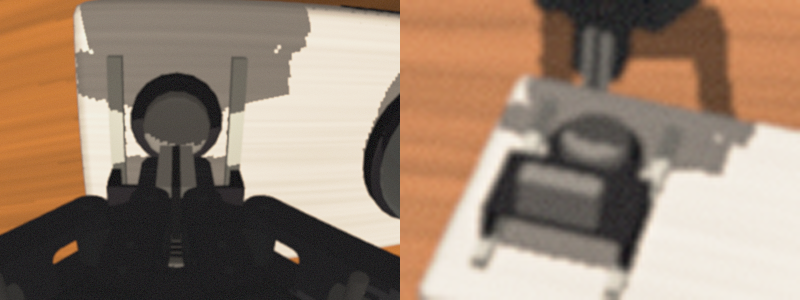

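The wrist crop shows the fingers in line with the cap (crop centre about (177,123)). The scene crop shows the cover clear of the button and the tips above it. Now press.

Request:
drive_tool(
  moves=[
    [0, -0.1, 0, -1.5, 0, 0, 0],
    [0, 0, 0, -1.5, 0, 0, 0],
    [0, 0, 0, -0.5, 0, 0, 0],
    [0, 0, 0, -0.2, 0, 0, 0],
    [0, 0, 0, -0.2, 0, 0, 0],
    [0, 0, 0, -0.2, 0, 0, 0],
    [0, 0, 0, 0, 0, 0, 0],
    [0, 0, 0, 0, 0, 0, 0],
  ],
)

```text
time: 6.75
tool_pos: [488.5, 120.7, 99.0]
ee_rot: [3.141, 0.001, 2.938]
ft_force: [-0.6, 0.3, 3.5]
opening: -0.1
grasp_force: 1.5
```

Contact at 3.5 N with the button half down; continue to the bottom.

Request:
drive_tool(
  moves=[
    [0, 0, 0, -0.1, 0, 0, 0],
    [0, 0, 0, -0.1, 0, 0, 0],
    [0, 0, 0, -0.1, 0, 0, 0],
    [0, 0, 0, -0.1, 0, 0, 0],
    [0, 0, 0, -0.1, 0, 0, 0],
    [0, 0, 0, 0, 0, 0, 0],
    [0, 0, 0, 0, 0, 0, 0],
    [0, 0, 0, 0, 0, 0, 0],
  ],
)

```text
time: 7.55
tool_pos: [488.6, 120.8, 95.8]
ee_rot: [-3.141, 0.0, 2.938]
ft_force: [-6.8, -1.5, 16.8]
opening: -0.2
grasp_force: 8.4
```

Fully down (16.8 N at 95.8 mm, against 5 N needed). Lift clear.

Request:
drive_tool(
  moves=[
    [0, 0, 0, 0.5, 0, 0, 0],
    [0, 0, 0, 1, 0, 0, 0],
    [0, 0, 0, 2, 0, 0, 0],
    [0, 0, 0, 3, 0, 0, 0],
    [0, -1.5, 0, 3, 0, 0, 0],
    [0, -3, 0, 3, 0, 0, 0],
    [0, -3, 0, 0, 0, 0, 0],
    [0, 0, 0, 0, 0, 0, 0],
  ],
)

```text
time: 8.35
tool_pos: [410.5, 121.0, 218.5]
ee_rot: [3.141, -0.0, 2.939]
ft_force: [1.5, -0.4, -1.1]
opening: -0.3
grasp_force: 0.0
```

```bash
python3 - <<'E'
from h import *
b=bot.grab_frame('scene')[:,:,::-1];t=bot.grab_frame('wrist')[:,:,::-1]
f=lambda i:cv2.resize(i,(400,300),interpolation=cv2.INTER_CUBIC)
cv2.imwrite('pics/f.png',np.hstack([f(t),f(b[205:280,330:430])]))
E
```

```text
(no output)
```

View pics/f.png

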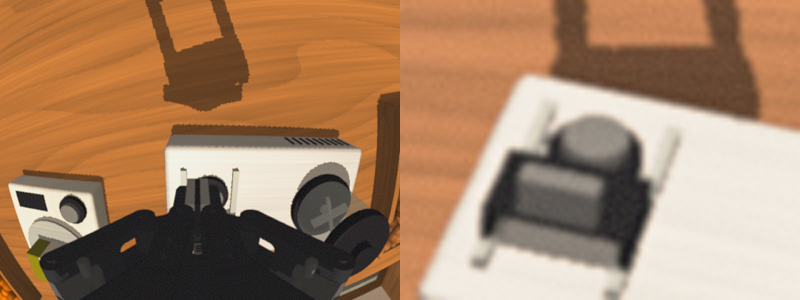

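The final pictures show the cap sprung back up (right crop (597,145)), the cover still aside, and the arm clear.

```bash
python3 -c "
from plant import bot
print(bot.hand_in())"
```

```text
the job is handed in; nothing more can be done
None
```

The job is handed in: I slid the child-lock cover to its stop and left it open, then pressed the start button fully down and it sprang back; the scale was not touched, the arm is clear, and it took about 8.5 s.

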